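# Monthly trip test of the kitchen's safety socket box

### The job

Do the monthly trip test of the white safety socket box: slide the blue splash cover off the yellow test button and press the button so that the red lever drops by itself (do not pull the lever down by hand). Then lift the lever fully back up so that it stays up, and slide the splash cover fully shut over the button again. Leave the other things on the worktop where they stand.

Things in the scene. Friction and masses are not known exactly. Their poses are not given: they have to be found in the camera images.
- safety_box: White socket box, fixed to the worktop, 116 x 140 mm and 90 mm high to its flat deck. Origin: centre of its underside; x points to its rear (two round black sockets with grey rims on the rear of the deck), y to its left as seen from its front, z up. The front face, at -x, leans back by 12 degrees and carries the lever; it runs from x = -58 mm at the foot to x = -42 mm at the deck.
- cover (a joint): Splash cover over the test button: a see-through bluish tunnel, 40 x 40 mm, its top 16 mm above the deck, open at its two ends, with an opaque blue upright rib on top. It slides along the box's y axis. 0 m = shut, over the button; 0.060 m = fully open, shifted to the box's +y. It may stand up to 8 mm open at the start. Sliding takes about 1 N; it stays where it is left.
- cover_rib (a point): Centre of the top of the rib on the splash cover; moves with it. The rib is 10 mm thick along the box's y (pinch it along y), 26 mm long along the box's x, 18 mm tall above the cover's top; its top is 124 mm above the worktop.
- test_button (a joint): Yellow round test button, 18 mm across, standing 8 mm out of the deck under the splash cover. 0 m = out, 0.007 m = fully pressed, straight down; springs back. It trips the lever at about 4 mm of travel and 4 N.
- button_top (a point): Centre of the top face of the test button, 98 mm above the worktop when out; moves with it.
- lever (a joint): Red snap lever on the front of the box. 0 rad = fully up (on): it points to the box's -x, 35 degrees above level. 0.75 rad = dropped (off): 8 degrees below level. It snaps over-centre: released above about 0.22 rad it falls to 0.75, below that it snaps to 0; it starts up. Lifting it takes about 1.1 N at the grip point.
- lever_grip (a point): Grip point inside the red lever handle, on its centreline, 72 mm from the lever's axis; moves with the lever. The red handle is 16 mm wide along the box's y (pinch it along y), 9 mm thick, and reaches from 42 to 88 mm from the axis.
- lever_hinge (a point): Point on the lever's axis, inside the box, 52 mm above the worktop, in the middle plane of the lever. The axis runs along the box's y.
- red_kettle: Bystander: red electric kettle with black handle, 152 x 213 x 227 mm; origin at the centre of its underside.
- tea_cube: Bystander: black tea carton, 71 x 73 x 81 mm; origin at the centre of its underside.
- white_jar: Bystander: white jar with light blue cap, 54 x 55 x 96 mm; origin at the centre of its underside.
- biscuits: Bystander: bag of round brown biscuits, 48 x 108 x 89 mm; origin at the centre of its underside.
- small_carton: Bystander: pink and violet flat carton, 100 x 58 x 36 mm; origin at the centre of its underside.

How it is judged:
On the way, in this order (a step that is already met when the one before it is completed fails the run):
1. the test button, pressed, trips the lever while nothing of the robot touches the lever (value of joint test_button above 0.002 m and value of joint lever above 0.3 rad and contact force between each of the arm, the fingers and lever below 0.3 N).
2. the lever has dropped (value of joint lever above 0.65 rad).
3. the lever is lifted fully back up, the button out (value of joint lever below 0.08 rad and value of joint test_button below 0.0015 m), for 0.2 s.
At the end, for the whole second after the job is handed in: The lever rests fully up (within 0.08 rad), the test button is out (within 1.5 mm), the splash cover is shut (within 6 mm), and every bystander is within 30 mm of where it stood (all of step 3 and value of joint cover below 0.006 m and distance of each of red_kettle, tea_cube, white_jar, biscuits, small_carton from where it was at the start of the episode below 0.03 m); the robot touches nothing.
It fails at once if the lever is pulled or pushed down from its upper position by the robot (value of joint lever between 0.12 and 0.3 rad and velocity of joint lever above 0.3 rad/s and contact force between any of the fingers, the arm and lever above 0.5 N).
It fails at once if a bystander is knocked over (angle between any of red_kettle, tea_cube, white_jar, biscuits's own z axis and vertical above 0.5 rad).
It also fails if it takes over 54 s, if anything falls off the work surface, if the arm or the gripper's body presses on something with over 40 N, if the wrist force passes 120 N, or if a joint passes its speed limit or range.

### The arm

A 7-joint arm with a two-finger parallel gripper is mounted at the origin on a cart in front of the work surface, level with it; the furniture and walls round the work are solid. World frame = base frame: x ahead of the robot, y to its left, z up, the work surface at z = 0. Lengths are in m, angles in rad, forces in N, time in s.
With the tool pointing down it reaches from about 0.4 to 0.85 m from the base axis. Payload 10.4 kg.
Tool frame: the origin (TCP) lies where the fingers leave the gripper's body, on its centre line; the fingertips stand 70 mm ahead of it and the grasp point (between the pads) lies r.grip_depth ahead of it (r.grip_depth is the distance from the TCP to the grasp point, in m); z points along the fingers, y is the direction in which the jaws open and shut (so a half turn about z gives the same grasp; the last joint's range is limited). The gripper opens to 87 mm and grips with 3 to 60 N. Pads are 19 mm wide; open, the fingers measure 117 mm over their backs; the gripper's body (75 mm by 190 mm) begins 51 mm behind the grasp point.
Start: joints at [1.144, 0.332, -0.065, 1.46, 0.022, 1.35, -0.088], TCP at [0.246, -0.575, 0.292] pointing down, gripper open.
Joint ranges: [-2.6, 2.6], [-0.5, 2.12], [-1.47, 1.34], [0.16, 2.42], [-1.27, 4.41], [0.06, 2.06], [-2.6, 2.6]. Speed limits (rad/s): [2.22, 2.22, 2.79, 2.79, 3.14, 3.14, 3.14].

### API

Orientations are given as a unit quaternion [x, y, z, w].
In Python, from bench import monitor, viewer, workorder, nets, r gives the robot as it stands.
- The arm moves only by the tool drive_tool, never from a script. Its argument "plan" is a list of rows, each an object of numbers: "rx", "ry", "rz": the turn, a rotation vector about the tool's x, y, z in units of 360 degrees (1.0 is 360 degrees); "x", "y", "z": the shift along the tool's x, y, z in units of 1000 mm (1.0 is 1000 mm); "fingers": the opening, from 0 (shut) to 1 (fully open). In form: [{"rx": .., "ry": .., "rz": .., "x": .., "y": .., "z": .., "fingers": ..}, ...]. A call has 1 to 12 rows; each row is the pose to reach, as a shift and turn from the pose commanded when the call began, along the tool's axes at that moment, turning the shorter way round; what a row does not reach only later rows make up. A row lasts 1/8 s, in which the tool goes at most 62.5 mm and 10.7 degrees, less where a joint would pass 70% of its speed; a pose out of reach is approached as far as the arm can. A call with a number of a shift or a turn outside -1 to 1 is refused whole. A call with a gripper value outside its range is refused whole. The fingers move at their own pace and stop on an object; "squeeze" is the grip in N (left out, the last holds). Time passes only in rows, so rows that repeat a pose let the fingers close. It gives the time, the measured TCP pose, the force and the opening at its end, in the units of the state.
- monitor.read_state(): the state, without advancing time (a new reading comes with each control period).
- viewer.camera(name): name is "scene" or "top" or "wrist"; returns a dict with "color" (400x640x3 uint8, red, green, blue), "depth" (400x640 float32, m along the optical axis (not along the pixel's ray), 0 where there is no reading), "camera_matrix" (3x3 intrinsics, pixels), "xyz" and "rotation" of the camera in the world. Camera axes: x right, y down, z forward; pixel columns grow to the right and rows downward; lengths in m; the calibration is good to about 2 mm. A picture is of the moment at which its call begins.
- workorder.close_job(): hands the job in, once; it reports no verdict.
Trained networks look in the newest picture that a camera, given by its name, has taken for a name from the list of things; names that differ only in an ending like _2 or _b are one class to them, and where a whole thing is asked for, a point or a joint stands for the part that bears it (a point fixed in the world has none). Each returns a list of dicts, best first, with "confidence" (0 to 1); they miss things now and then, are a little off and sometimes report something else, mostly with a low value. They report only what shows in the picture. A call takes as long as a camera call.
- nets.find_in(label, camera): "centre" ([x, y, z] in m, in world coordinates, good to about 4 mm: the middle of the surface that is visible of it).
- nets.regions_of(label, camera): "region" (400x640 bool, what is visible of it).
The state is a dict: "time": time; "joint_positions": joint angles; "joint_vel": joint speeds; "joint_torque": joint torques, N m; "ee_pos": TCP position; "eef_rot": TCP orientation; "ft_force": force on the tool from outside, world axes, zero at the start; "torque": the same for the moment, N m; "width": finger opening in m.
Only numpy, scipy, OpenCV 4.12 (cv2) and the standard library are available. Lean on these libraries where they do the work, as an engineer would, in place of code of your own. Each camera call takes 0.05 s, during which the arm holds its last target.

## Working session

There is one attempt and no reset: what is moved stays moved. The work goes in short steps, Python scripts to look and compute and a tool call to move; the robot and the scene stay as the last step left them, time stands still between calls to the robot, and variables do not carry over. Pictures are saved under pics/ and viewed, and the job is handed in when it is done.

Besides the shell and the picture viewer there is one more tool, called after "Emit:" as name(argument=value, ...) on one line, values as JSON. drive_tool: Moves the arm, as the interface text tells. Its arguments: {"type":"object","properties":{"plan":{"type":"array","items":{"type":"object","properties":{"rx":{"type":"number","minimum":-1,"maximum":1},"ry":{"type":"number","minimum":-1,"maximum":1},"rz":{"type":"number","minimum":-1,"maximum":1},"x":{"type":"number","minimum":-1,"maximum":1},"y":{"type":"number","minimum":-1,"maximum":1},"z":{"type":"number","minimum":-1,"maximum":1},"fingers":{"type":"number"}}}},"squeeze":{"type":"number"}},"required":["plan"]}

```bash
mkdir -p pics; ls
cat > h.py <<'E'
import numpy as np, cv2
from scipy.spatial.transform import Rotation as R
from bench import monitor, viewer, workorder, nets, r
def save(name,c): cv2.imwrite('pics/'+name+'.png',c['color'][:,:,::-1])
def cloud(c):
    K=c['camera_matrix'];d=c['depth'];v,u=np.mgrid[:400,:640]
    p=np.stack([(u-K[0,2])/K[0,0]*d,(v-K[1,2])/K[1,1]*d,d],-1)
    return p@np.array(c['rotation']).T+np.array(c['xyz'])
E
python3 - <<'E'
from h import *
s=monitor.read_state();print({k:np.round(v,3) for k,v in s.items()},r.grip_depth)
for n in ['scene','top','wrist']:
    c=viewer.camera(n);save('a_'+n,c);print(n,np.round(c['xyz'],3),np.round(c['rotation'],2).tolist())
    if n=='wrist':continue
    for l in ['safety_box','cover','cover_rib','test_button','button_top','lever','lever_grip','red_kettle','tea_cube','white_jar','biscuits','small_carton']:
        print(l,[(np.round(x['centre'],3).tolist(),round(x['confidence'],2)) for x in nets.find_in(l,n)[:2]])
E
```

```text
pics
{'time': np.float64(0.0), 'joint_positions': array([ 1.144,  0.333, -0.065,  1.461,  0.022,  1.35 , -0.088]), 'joint_vel': array([ 0.001,  0.001, -0.001, -0.001,  0.   , -0.001,  0.   ]), 'joint_torque': array([-1.0000e-03, -6.2325e+01,  2.4000e-02, -3.8991e+01, -6.2000e-02,
        4.0000e-02,  0.0000e+00]), 'ee_pos': array([ 0.245, -0.574,  0.291]), 'eef_rot': array([ 0.98 ,  0.201, -0.   , -0.001]), 'ft_force': array([ 0.343, -0.002, -0.374]), 'torque': array([0.014, 0.012, 0.049]), 'width': np.float64(0.087)} 0.051
scene [-0.386  0.687  0.756] [-0.4, 0.77, -0.44, 0.23]
safety_box [([0.535, 0.089, 0.066], 0.59)]
cover [([0.54, 0.041, 0.102], 0.62)]
cover_rib [([0.35, 0.404, 0.046], 0.71), ([0.542, 0.047, 0.103], 0.47)]
test_button []
button_top []
lever []
lever_grip [([0.538, 0.04, 0.105], 0.57)]
red_kettle [([0.576, -0.254, 0.119], 0.72)]
tea_cube [([0.46, -0.278, 0.068], 0.91)]
white_jar [([0.359, -0.23, 0.059], 0.84)]
biscuits [([0.353, 0.406, 0.046], 0.97)]
small_carton [([0.369, 0.204, 0.036], 0.74), ([0.353, 0.404, 0.046], 0.47)]
top [0.308 0.075 1.517] [-0.7, 0.71, -0.06, 0.04]
safety_box [([0.565, 0.067, 0.092], 0.94)]
cover [([0.547, 0.036, 0.106], 0.61)]
cover_rib [([0.549, 0.035, 0.11], 0.55)]
test_button []
button_top []
lever [([0.506, 0.029, 0.1], 0.58)]
lever_grip []
red_kettle [([0.606, -0.276, 0.196], 0.79)]
tea_cube [([0.463, -0.304, 0.081], 0.89)]
white_jar [([0.37, -0.236, 0.098], 0.6), ([0.51, 0.03, 0.097], 0.54)]
biscuits [([0.363, 0.389, 0.001], 0.62)]
small_carton [([0.387, 0.193, 0.039], 0.58)]
wrist [ 0.311 -0.546  0.385] [0.83, -0.55, -0.07, 0.11]
```

View pics/a_scene.png

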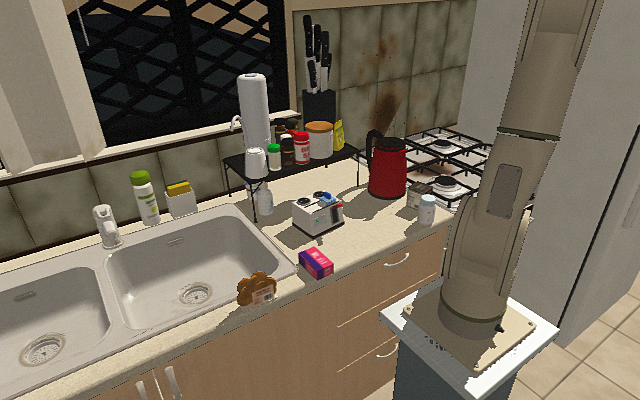

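View pics/a_top.png

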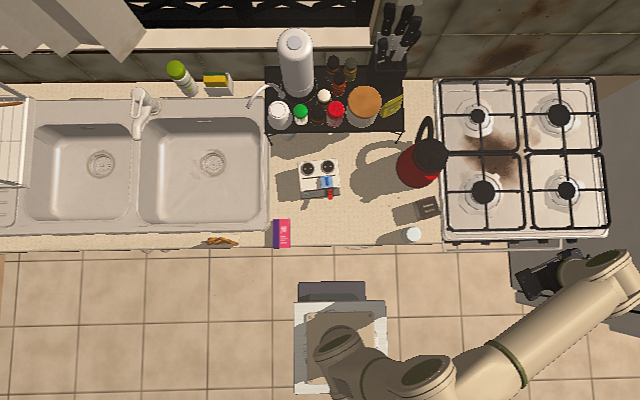

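Run:
```python
from h import *
for n in ['scene','top']:
    c=viewer.camera(n);p=cloud(c)
    # zoomed crop around box
    K=c['camera_matrix'];q=(np.array([0.54,0.05,0.09])-c['xyz'])@np.array(c['rotation'])
    u=int(K[0,0]*q[0]/q[2]+K[0,2]);v=int(K[1,1]*q[1]/q[2]+K[1,2]);print(n,u,v)
    im=c['color'][max(0,v-60):v+60,max(0,u-80):u+80];cv2.imwrite(f'pics/z_{n}.png',cv2.resize(im[:,:,::-1],None,fx=5,fy=5,interpolation=cv2.INTER_CUBIC))
    for l in ['safety_box']:
        for x in nets.regions_of(l,n)[:1]:
            m=x['region']&(abs(p[...,2]-0.09)<0.006);print(l,n,m.sum(),cv2.minAreaRect((p[m][:,:2]*1000).astype(np.float32)),p[m].mean(0))
```

```text
Traceback (most recent call last):
  File "h.py", line 8, in cloud
    return p@np.array(c['rotation']).T+np.array(c['xyz'])
           ~^~~~~~~~~~~~~~~~~~~~~~~~~~
ValueError: matmul: Input operand 1 has a mismatch in its core dimension 0, with gufunc signature (n?,k),(k,m?)->(n?,m?) (size 4 is different from 3)
```

```bash
sed -i "s/np.array(c\['rotation'\]).T/rot(c).T/" h.py; echo "def rot(c): return R.from_quat(c['rotation']).as_matrix()" >> h.py
python3 - <<'E'
from h import *
for n in ['scene','top']:
    c=viewer.camera(n);p=cloud(c)
    K=c['camera_matrix'];q=(np.array([0.54,0.05,0.09])-c['xyz'])@rot(c)
    u=int(K[0,0]*q[0]/q[2]+K[0,2]);v=int(K[1,1]*q[1]/q[2]+K[1,2]);print(n,u,v)
    im=c['color'][max(0,v-45):v+45,max(0,u-60):u+60];cv2.imwrite(f'pics/z_{n}.png',cv2.resize(im[:,:,::-1],None,fx=6,fy=6,interpolation=cv2.INTER_CUBIC))
    for l in ['safety_box']:
        for x in nets.regions_of(l,n)[:1]:
            m=x['region']&(abs(p[...,2]-0.09)<0.006);print(l,n,x['region'].sum(),m.sum(),cv2.minAreaRect((p[m][:,:2]*1000).astype(np.float32)),p[m].mean(0))
E
```

```text
scene 326 203
safety_box scene 1814 549 ((560.0573120117188, 65.33085632324219), (130.95822143554688, 137.44171142578125), 4.71591329574585) [0.56613969 0.07914653 0.08930929]
top 322 184
safety_box top 1551 973 ((563.595458984375, 62.43892288208008), (124.91236877441406, 135.546142578125), 4.958779335021973) [0.57470846 0.06659898 0.09008076]
```

```bash
sleep 1
```

```text
(no output)
```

View pics/z_scene.png

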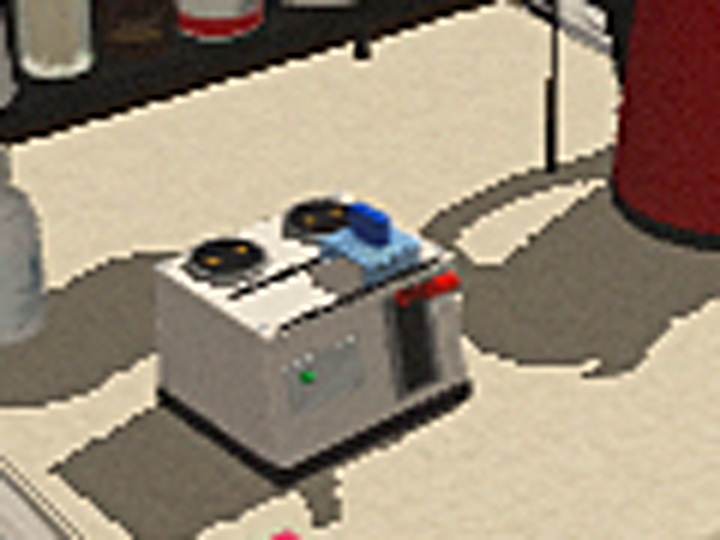

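View pics/z_top.png

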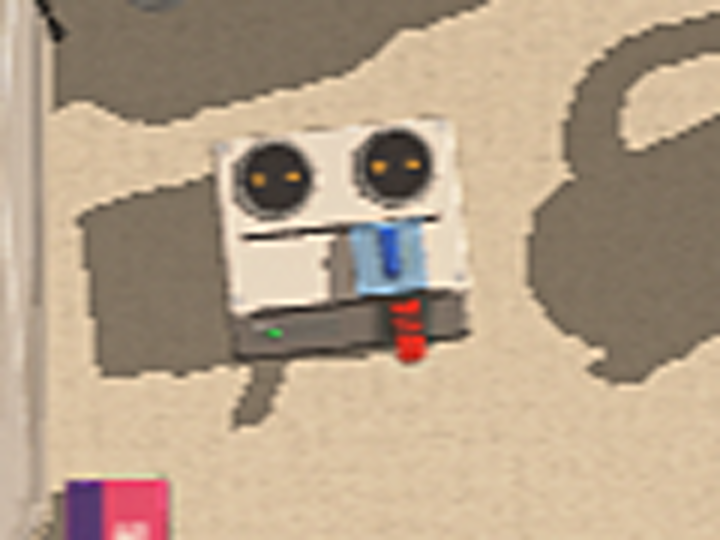

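```bash
cat >> h.py <<'E'
def down(yaw): # tool x at heading yaw, z down
    return R.from_euler('z',yaw)*R.from_matrix(np.diag([1.,-1,-1]))
def row(p0,R0,p1,R1):
    d=R0.inv().apply(np.array(p1)-np.array(p0)); rv=(R0.inv()*R1).as_rotvec()/(2*np.pi)
    return dict(zip(['x','y','z','rx','ry','rz'],np.round(np.r_[d,rv],4).tolist()))
E
python3 - <<'E'
from h import *
c=viewer.camera('top');p=cloud(c)
m=(abs(p[...,2]-0.09)<0.004)&(abs(p[...,0]-.56)<.09)&(abs(p[...,1]-.06)<.1)
r_=cv2.minAreaRect((p[m][:,:2]*1000).astype(np.float32));print(m.sum(),r_);print(cv2.boxPoints(r_))
for x in nets.regions_of('red_kettle','top')[:1]: print(p[x['region']].min(0),p[x['region']].max(0))
s=monitor.read_state();R0=R.from_quat(s['eef_rot']);print(R0.as_matrix().round(3))
c=viewer.camera('wrist');print('cam in tool',R0.inv().apply(c['xyz']-s['ee_pos']),(R0.as_matrix().T@rot(c)).round(3).tolist(),c['camera_matrix'])
print(row([.246,-.575,.292],R0,[.44,.045,.36],down(0.07)))
E
```

```text
785 ((560.6216430664062, 62.12510299682617), (130.94732666015625, 135.35711669921875), 5.354835510253906)
[[489.11774   123.39807  ]
 [501.7497    -11.368331 ]
 [632.12555     0.8521347]
 [619.4936    135.61853  ]]
[ 0.30776368 -0.40818434 -0.00828337] [0.80587081 0.07522713 1.51723791]
[[ 0.92   0.393  0.   ]
 [ 0.393 -0.92  -0.   ]
 [ 0.     0.    -1.   ]]
cam in tool [ 0.07113604 -0.00036448 -0.09274917] [[0.001, -0.966, -0.259], [1.0, 0.0, 0.001], [-0.001, -0.259, 0.966]] [[297.4449434    0.         321.03832965]
 [  0.         297.4449434  198.62659838]
 [  0.           0.           1.        ]]
{'x': 0.422, 'y': -0.4939, 'z': -0.068, 'rx': 0.0, 'ry': -0.0, 'rz': 0.0531}
```

Emit:
drive_tool(plan=[{"x":0,"y":0,"z":-0.07},{"x":0,"y":0,"z":-0.07},{"x":0.42,"y":-0.494,"z":-0.07,"rz":0.053,"fingers":0.5},{"x":0.42,"y":-0.494,"z":-0.07,"rz":0.053},{"x":0.42,"y":-0.494,"z":-0.07,"rz":0.053},{"x":0.42,"y":-0.494,"z":-0.07,"rz":0.053},{"x":0.42,"y":-0.494,"z":-0.07,"rz":0.053},{"x":0.42,"y":-0.494,"z":-0.07,"rz":0.053},{"x":0.42,"y":-0.494,"z":-0.07,"rz":0.053},{"x":0.42,"y":-0.494,"z":-0.07,"rz":0.053},{"x":0.42,"y":-0.494,"z":-0.07,"rz":0.053},{"x":0.42,"y":-0.494,"z":-0.07,"rz":0.053}])

```text
validation failed for argument at $.pl...
```

Emit:
drive_tool(plan=[{"x":0,"y":0,"z":-0.07,"rx":0,"ry":0,"rz":0,"fingers":0.5},{"x":0,"y":0,"z":-0.07,"rx":0,"ry":0,"rz":0,"fingers":0.5},{"x":0.42,"y":-0.494,"z":-0.07,"rx":0,"ry":0,"rz":0.053,"fingers":0.5},{"x":0.42,"y":-0.494,"z":-0.07,"rx":0,"ry":0,"rz":0.053,"fingers":0.5},{"x":0.42,"y":-0.494,"z":-0.07,"rx":0,"ry":0,"rz":0.053,"fingers":0.5},{"x":0.42,"y":-0.494,"z":-0.07,"rx":0,"ry":0,"rz":0.053,"fingers":0.5},{"x":0.42,"y":-0.494,"z":-0.07,"rx":0,"ry":0,"rz":0.053,"fingers":0.5},{"x":0.42,"y":-0.494,"z":-0.07,"rx":0,"ry":0,"rz":0.053,"fingers":0.5},{"x":0.42,"y":-0.494,"z":-0.07,"rx":0,"ry":0,"rz":0.053,"fingers":0.5},{"x":0.42,"y":-0.494,"z":-0.07,"rx":0,"ry":0,"rz":0.053,"fingers":0.5},{"x":0.42,"y":-0.494,"z":-0.07,"rx":0,"ry":0,"rz":0.053,"fingers":0.5},{"x":0.42,"y":-0.494,"z":-0.07,"rx":0,"ry":0,"rz":0.053,"fingers":0.5}])

```text
time: 3.25
ee_pos: [0.4309, 0.0242, 0.3623]
eef_rot: [0.999, 0.035, 0.001, 0.0]
ft_force: [0.7, -0.4, -0.7]
width: 0.0434
```

Run:
```python
from h import *
c=viewer.camera('wrist');save('b',c);p=cloud(c);np.savez('b.npz',p=p,col=c['color'])
s=monitor.read_state();print(s['time'],s['ee_pos'],s['eef_rot'])
for l in ['cover_rib','lever','safety_box']:
    for x in nets.find_in(l,'wrist')[:1]: print(l,np.round(x['centre'],4),x['confidence'])
m=(abs(p[...,2]-0.09)<0.004)&(abs(p[...,0]-.56)<.09)&(abs(p[...,1]-.06)<.1)
r_=cv2.minAreaRect((p[m][:,:2]*1000).astype(np.float32));print(m.sum(),r_);print(cv2.boxPoints(r_))
hsv=cv2.cvtColor(c['color'],cv2.COLOR_RGB2HSV)
h,S,V=[hsv[...,i].astype(int) for i in range(3)]
near=(abs(p[...,0]-.54)<.12)&(abs(p[...,1]-.06)<.11)&(p[...,2]>0.03)&(p[...,2]<.14)
red=near&((h<8)|(h>172))&(S>150)&(V>80); blue=near&(h>100)&(h<125)&(S>60)
print('red',red.sum(),p[red].mean(0),p[red].min(0),p[red].max(0))
top=blue&(p[...,2]>.118);print('rib',top.sum(),p[top].mean(0),cv2.minAreaRect((p[top][:,:2]*1000).astype(np.float32)))
ct=blue&(abs(p[...,2]-.106)<.005);print('cov',ct.sum(),cv2.minAreaRect((p[ct][:,:2]*1000).astype(np.float32)))
```

```text
3.3 [0.4318538  0.03245255 0.36262785] [ 0.99921417  0.03960355  0.00125226 -0.00101728]
cover_rib [0.5453 0.0383 0.1117] 0.64
lever [0.5123 0.0295 0.0956] 0.68
safety_box [0.3895 0.1848 0.0366] 0.68
7714 ((566.97998046875, 64.07017517089844), (114.42642974853516, 136.9348602294922), 4.210376262664795)
[[ 5.0489438e+02  1.2815230e+02]
 [ 5.1494800e+02 -8.4130049e+00]
 [ 6.2906555e+02 -1.1947632e-02]
 [ 6.1901196e+02  1.3655336e+02]]
red 276 [0.51094035 0.02849666 0.09621927] [0.49510803 0.02096818 0.08343186] [0.52876828 0.03703321 0.10624956]
rib 255 [0.55171063 0.03830737 0.12408367] ((551.8713989257812, 38.66437911987305), (26.245861053466797, 9.331079483032227), 4.017538070678711)
cov 485 ((551.25146484375, 38.933448791503906), (37.95197296142578, 37.64863204956055), 3.8179612159729004)
```

View pics/b.png

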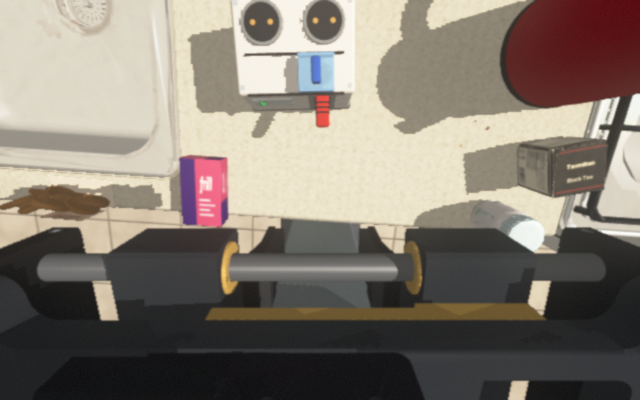

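Emit:
drive_tool(plan=[{"x":0.113,"y":0.014,"z":0.1,"rx":0,"ry":0,"rz":0,"fingers":0.5},{"x":0.113,"y":0.014,"z":0.1,"rx":0,"ry":0,"rz":0,"fingers":0.5},{"x":0.113,"y":0.014,"z":0.1,"rx":0,"ry":0,"rz":0,"fingers":0.5},{"x":0.113,"y":0.014,"z":0.1,"rx":0,"ry":0,"rz":0,"fingers":0.5},{"x":0.113,"y":0.014,"z":0.1,"rx":0,"ry":0,"rz":0,"fingers":0.5},{"x":0.113,"y":0.014,"z":0.1,"rx":0,"ry":0,"rz":0,"fingers":0.5}])

```text
time: 4.2
ee_pos: [0.5442, 0.0159, 0.2636]
eef_rot: [0.999, 0.035, 0.001, 0.001]
ft_force: [-0.4, 0.6, -0.6]
width: 0.0437
```

```bash
cat > meas.py <<'E'
from h import *
import sys
c=viewer.camera('wrist');save(sys.argv[1],c);p=cloud(c)
s=monitor.read_state();print(s['time'],np.round(s['ee_pos'],4),'yaw',R.from_quat(s['eef_rot']).as_matrix()[:,0].round(4),s['ft_force'].round(1))
hsv=cv2.cvtColor(c['color'],cv2.COLOR_RGB2HSV)
h,S,V=[hsv[...,i].astype(int) for i in range(3)]
near=(abs(p[...,0]-.54)<.12)&(abs(p[...,1]-.06)<.11)&(p[...,2]>0.02)&(p[...,2]<.14)
red=near&((h<8)|(h>172))&(S>150)&(V>80); blue=near&(h>100)&(h<125)&(S>60);yel=near&(h>20)&(h<34)&(S>120)&(V>120)
ctr=np.array([.566,.064]);Y=.072;B=np.array([[np.cos(Y),np.sin(Y)],[-np.sin(Y),np.cos(Y)]])
def rep(n,m):
    if m.sum()<15: print(n,m.sum());return
    q=p[m];r_=cv2.minAreaRect((q[:,:2]*1000).astype(np.float32));bx=(q[:,:2]-ctr)@B.T
    print(n,m.sum(),'c',np.round(np.array(r_[0])/1000,4),np.round(r_[1],1),round(r_[2],1),'mean',q.mean(0).round(4),'box min/max',bx.min(0).round(4),bx.max(0).round(4),'z',q[:,2].min().round(3),q[:,2].max().round(3))
rep('red',red);rep('rib',blue&(p[...,2]>.117));rep('cov',blue&(abs(p[...,2]-.106)<.005));rep('yel',yel)
E
python3 meas.py c
```

```text
4.25 [0.5442 0.016  0.2635] yaw [0.9975 0.0704 0.0018] [ 0.3 -0.1  1. ]
red 450 c [0.5107 0.0287] [29.7 13.4] 5.0 mean [0.5099 0.0284 0.0973] box min/max [-0.0725 -0.038 ] [-0.0427 -0.0244] z 0.085 0.107
rib 404 c [0.552  0.0384] [26.  10.1] 5.4 mean [0.5528 0.0381 0.1239] box min/max [-0.0287 -0.0297] [-0.0027 -0.0194] z 0.117 0.126
cov 1104 c [0.5523 0.0384] [39.1 38.9] 5.8 mean [0.5534 0.0425 0.1064] box min/max [-0.035  -0.0445] [ 0.0043 -0.0051] z 0.104 0.111
yel 0
```

View pics/c.png

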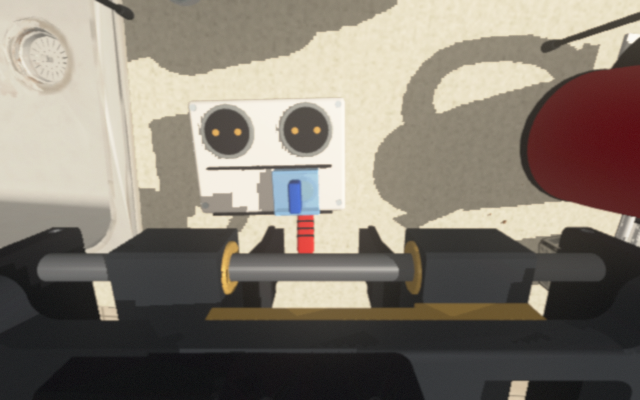

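Emit:
drive_tool(plan=[{"x":0.009,"y":-0.022,"z":0.02,"rx":0,"ry":0,"rz":0,"fingers":0.5},{"x":0.009,"y":-0.022,"z":0.05,"rx":0,"ry":0,"rz":0,"fingers":0.5},{"x":0.009,"y":-0.022,"z":0.05,"rx":0,"ry":0,"rz":0,"fingers":0.5},{"x":0.009,"y":-0.022,"z":0.05,"rx":0,"ry":0,"rz":0,"fingers":0.5}])

```text
time: 4.75
ee_pos: [0.5523, 0.0385, 0.2137]
eef_rot: [0.999, 0.035, 0.001, 0.0]
ft_force: [-0.1, -0.4, 0.4]
width: 0.0433
```

Emit:
drive_tool(plan=[{"x":0,"y":0,"z":0.033,"rx":0,"ry":0,"rz":0,"fingers":0.5},{"x":0,"y":0,"z":0.033,"rx":0,"ry":0,"rz":0,"fingers":0.5},{"x":0,"y":0,"z":0.033,"rx":0,"ry":0,"rz":0,"fingers":0.0},{"x":0,"y":0,"z":0.033,"rx":0,"ry":0,"rz":0,"fingers":0.0},{"x":0,"y":0,"z":0.033,"rx":0,"ry":0,"rz":0,"fingers":0.0},{"x":0,"y":0,"z":0.033,"rx":0,"ry":0,"rz":0,"fingers":0.0}], squeeze=10)

```text
time: 5.5
ee_pos: [0.5521, 0.0388, 0.1796]
eef_rot: [0.999, 0.035, 0.0, 0.0]
ft_force: [-0.2, 0.1, -0.5]
width: 0.0115
```

Emit:
drive_tool(plan=[{"x":0,"y":0,"z":0,"rx":0,"ry":0,"rz":0,"fingers":0.0},{"x":0,"y":-0.01,"z":0,"rx":0,"ry":0,"rz":0,"fingers":0.0},{"x":0,"y":-0.02,"z":0,"rx":0,"ry":0,"rz":0,"fingers":0.0},{"x":0,"y":-0.03,"z":0,"rx":0,"ry":0,"rz":0,"fingers":0.0},{"x":0,"y":-0.04,"z":0,"rx":0,"ry":0,"rz":0,"fingers":0.0},{"x":0,"y":-0.048,"z":0,"rx":0,"ry":0,"rz":0,"fingers":0.0},{"x":0,"y":-0.055,"z":0,"rx":0,"ry":0,"rz":0,"fingers":0.0},{"x":0,"y":-0.055,"z":0,"rx":0,"ry":0,"rz":0,"fingers":0.0}])

```text
time: 6.5
ee_pos: [0.5474, 0.0926, 0.1794]
eef_rot: [0.999, 0.035, -0.001, 0.002]
ft_force: [-7.1, -7.1, 10.4]
width: 0.01
```

Emit:
drive_tool(plan=[{"x":0,"y":0.001,"z":0,"rx":0,"ry":0,"rz":0,"fingers":0.4},{"x":0,"y":0.001,"z":0,"rx":0,"ry":0,"rz":0,"fingers":0.4},{"x":0,"y":0.001,"z":0,"rx":0,"ry":0,"rz":0,"fingers":0.4},{"x":0,"y":0,"z":-0.04,"rx":0,"ry":0,"rz":0,"fingers":0.4},{"x":0,"y":0,"z":-0.09,"rx":0,"ry":0,"rz":0,"fingers":0},{"x":-0.06,"y":0.03,"z":-0.09,"rx":0,"ry":0,"rz":0,"fingers":0},{"x":-0.06,"y":0.03,"z":-0.09,"rx":0,"ry":0,"rz":0,"fingers":0},{"x":-0.06,"y":0.03,"z":-0.09,"rx":0,"ry":0,"rz":0,"fingers":0}])

```text
time: 7.5
ee_pos: [0.4905, 0.0594, 0.2696]
eef_rot: [0.999, 0.035, 0.001, 0.0]
ft_force: [0.3, 0.3, -0.2]
width: 0.0043
```

```bash
python3 meas.py d
```

```text
7.55 [0.4909 0.0599 0.2695] yaw [9.975e-01 7.080e-02 9.000e-04] [-0.2  0.6  0.4]
red 498 c [0.4698 0.0876] [ 32.7 173.3] 35.7 mean [0.5107 0.0294 0.0961] box min/max [-0.126  -0.0383] [-0.0403  0.1127] z 0.025 0.106
rib 441 c [0.5467 0.0921] [25.7 10.2] 5.3 mean [0.5471 0.0917 0.124 ] box min/max [-0.03    0.0241] [-0.0044  0.0346] z 0.117 0.126
cov 1365 c [0.5467 0.0927] [39.6 37.9] 6.1 mean [0.5465 0.0956 0.1065] box min/max [-0.0369  0.0104] [0.0028 0.0491] z 0.104 0.111
yel 320 c [0.5523 0.033 ] [16.3 16.6] 4.6 mean [0.5523 0.033  0.0981] box min/max [-0.0241 -0.0382] [-0.0078 -0.0216] z 0.092 0.101
```

View pics/d.png

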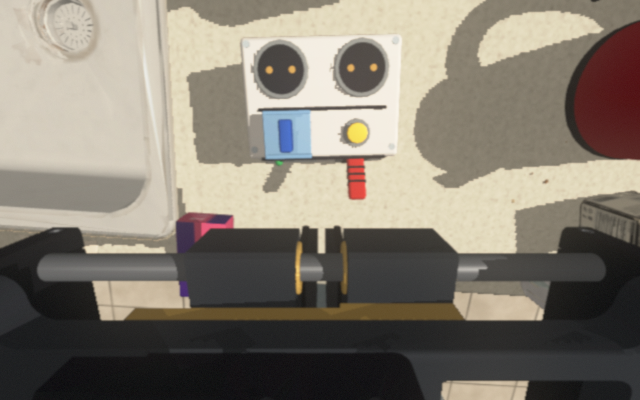

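Emit:
drive_tool(plan=[{"x":0.059,"y":0.031,"z":0.0,"rx":0,"ry":0,"rz":0,"fingers":0},{"x":0.059,"y":0.031,"z":0.03,"rx":0,"ry":0,"rz":0,"fingers":0},{"x":0.059,"y":0.031,"z":0.07,"rx":0,"ry":0,"rz":0,"fingers":0},{"x":0.059,"y":0.031,"z":0.07,"rx":0,"ry":0,"rz":0,"fingers":0},{"x":0.059,"y":0.031,"z":0.07,"rx":0,"ry":0,"rz":0,"fingers":0}])

```text
time: 8.18
ee_pos: [0.5522, 0.0335, 0.2005]
eef_rot: [0.999, 0.036, 0.001, -0.0]
ft_force: [-0.3, -0.3, 0.9]
width: 0.0006
```

Emit:
drive_tool(plan=[{"x":0,"y":0,"z":0.02,"rx":0,"ry":0,"rz":0,"fingers":0},{"x":0,"y":0,"z":0.03,"rx":0,"ry":0,"rz":0,"fingers":0},{"x":0,"y":0,"z":0.034,"rx":0,"ry":0,"rz":0,"fingers":0},{"x":0,"y":0,"z":0.038,"rx":0,"ry":0,"rz":0,"fingers":0},{"x":0,"y":0,"z":0.038,"rx":0,"ry":0,"rz":0,"fingers":0},{"x":0,"y":0,"z":0.038,"rx":0,"ry":0,"rz":0,"fingers":0}])

```text
time: 8.93
ee_pos: [0.5513, 0.0327, 0.1627]
eef_rot: [0.999, 0.035, 0.0, 0.001]
ft_force: [-7.9, -1.3, 17.0]
width: 0.0005
```

Run:
```python
from h import *
c=viewer.camera('scene')
im=c['color'][150:255,255:395];cv2.imwrite('pics/e.png',cv2.resize(im[:,:,::-1],None,fx=5,fy=5,interpolation=cv2.INTER_CUBIC))
```

```text
(no output)
```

View pics/e.png

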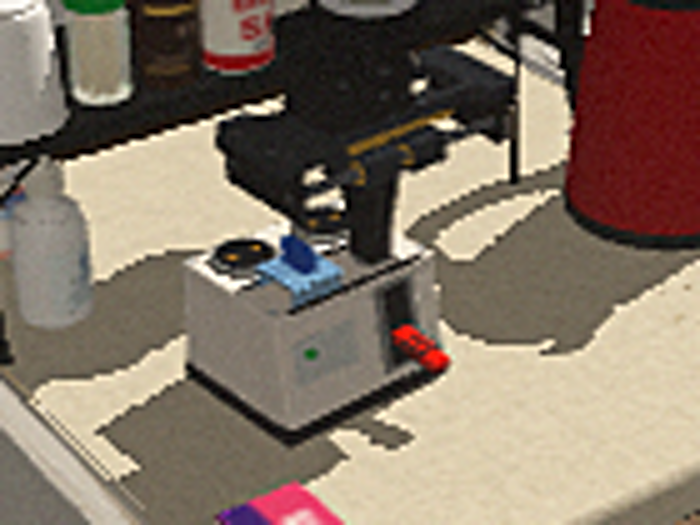

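Emit:
drive_tool(plan=[{"x":0,"y":0,"z":-0.05,"rx":0,"ry":0,"rz":0,"fingers":0},{"x":-0.03,"y":0,"z":-0.11,"rx":0,"ry":0,"rz":0,"fingers":0.4},{"x":-0.09,"y":0,"z":-0.11,"rx":0,"ry":0,"rz":0,"fingers":0.5},{"x":-0.11,"y":0,"z":-0.11,"rx":0,"ry":0,"rz":0,"fingers":0.5},{"x":-0.11,"y":0,"z":-0.11,"rx":0,"ry":0,"rz":0,"fingers":0.5},{"x":-0.11,"y":0,"z":-0.11,"rx":0,"ry":0,"rz":0,"fingers":0.5}])

```text
time: 9.72
ee_pos: [0.4424, 0.025, 0.2714]
eef_rot: [0.999, 0.035, 0.0, -0.0]
ft_force: [0.1, 0.7, -0.8]
width: 0.0404
```

```bash
python3 meas.py f; python3 -c "
from h import *
print(monitor.read_state()['joint_positions'].round(2))"
```

```text
9.775 [0.4425 0.0251 0.2713] yaw [9.975e-01 7.100e-02 4.000e-04] [0.1 0.2 0.3]
red 458 c [0.501  0.0276] [40.9 14.3] 3.6 mean [0.5019 0.0275 0.0476] box min/max [-0.0879 -0.039 ] [-0.047  -0.0246] z 0.043 0.052
rib 549 c [0.5464 0.092 ] [25.5 10.5] 5.0 mean [0.5464 0.0913 0.1237] box min/max [-0.0303  0.024 ] [-0.0048  0.0347] z 0.117 0.127
cov 1439 c [0.5462 0.0921] [39.2 39.7] 4.9 mean [0.5457 0.0955 0.1064] box min/max [-0.0374  0.0098] [0.0018 0.0495] z 0.102 0.111
yel 367 c [0.5518 0.0332] [16.9 16.8] 5.2 mean [0.5521 0.0328 0.0981] box min/max [-0.0248 -0.0381] [-0.0079 -0.0213] z 0.092 0.1
[ 0.65 -0.03 -0.78  1.91 -0.02  1.25 -1.63]
```

View pics/f.png

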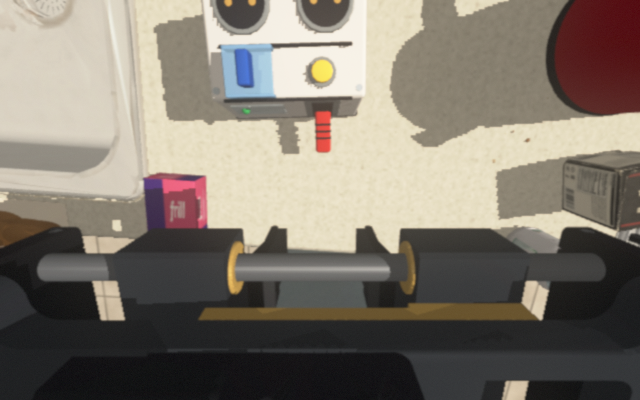

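Emit:
drive_tool(plan=[{"x":0.01,"y":0.001,"z":0.03,"rx":0,"ry":0.028,"rz":0,"fingers":0.5},{"x":0.02,"y":0.001,"z":0.07,"rx":0,"ry":0.0556,"rz":0,"fingers":0.5},{"x":0.029,"y":0.001,"z":0.1,"rx":0,"ry":0.0556,"rz":0,"fingers":0.5},{"x":0.029,"y":0.001,"z":0.1,"rx":0,"ry":0.0556,"rz":0,"fingers":0.5},{"x":0.029,"y":0.001,"z":0.1,"rx":0,"ry":0.0556,"rz":0,"fingers":0.5}])

```text
time: 10.4
ee_pos: [0.4716, 0.0265, 0.1723]
eef_rot: [0.984, 0.035, 0.174, -0.007]
ft_force: [0.1, -0.0, 0.4]
width: 0.0434
```

Run:
```python
from h import *
s=monitor.read_state();Rt=R.from_quat(s['eef_rot']);print(s['ee_pos'],Rt.as_matrix().round(3),s['joint_positions'].round(2))
T=down(.0716)*R.from_euler('y',20,degrees=True);print(T.as_matrix().round(3))
print(row(s['ee_pos'],T,[.472,.0257,.0984],T))
```

```text
[0.47155926 0.02652184 0.17230482] [[ 0.937  0.071  0.342]
 [ 0.067 -0.997  0.026]
 [ 0.343 -0.001 -0.939]] [ 0.67 -0.06 -0.81  2.2  -0.04  0.64 -1.62]
[[ 0.937  0.072  0.341]
 [ 0.067 -0.997  0.024]
 [ 0.342  0.    -0.94 ]]
{'x': -0.0249, 'y': 0.0009, 'z': 0.0696, 'rx': 0.0, 'ry': 0.0, 'rz': 0.0}
```

Emit:
drive_tool(plan=[{"x":-0.012,"y":0.001,"z":0.035,"rx":0,"ry":0,"rz":0,"fingers":0.5},{"x":-0.025,"y":0.001,"z":0.07,"rx":0,"ry":0,"rz":0,"fingers":0.5},{"x":-0.025,"y":0.001,"z":0.07,"rx":0,"ry":0,"rz":0,"fingers":0.5},{"x":-0.025,"y":0.001,"z":0.07,"rx":0,"ry":0,"rz":0,"fingers":0.5}])

```text
time: 10.9
ee_pos: [0.4725, 0.0252, 0.0988]
eef_rot: [0.984, 0.035, 0.175, -0.006]
ft_force: [-0.0, -0.0, 0.4]
width: 0.0436
```

Run:
```python
from h import *
c=viewer.camera('scene')
im=c['color'][150:255,255:395];cv2.imwrite('pics/g.png',cv2.resize(im[:,:,::-1],None,fx=5,fy=5,interpolation=cv2.INTER_CUBIC))
```

```text
(no output)
```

View pics/g.png

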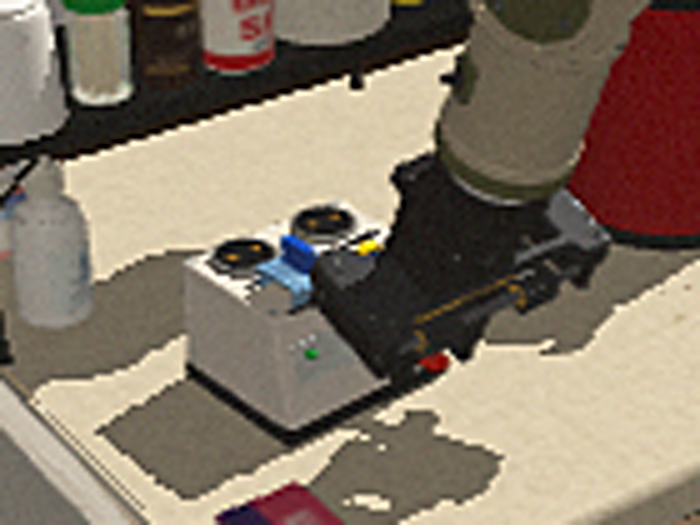

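Emit:
drive_tool(plan=[{"x":0,"y":0,"z":0,"rx":0,"ry":0,"rz":0,"fingers":0},{"x":0,"y":0,"z":0,"rx":0,"ry":0,"rz":0,"fingers":0},{"x":0,"y":0,"z":0,"rx":0,"ry":0,"rz":0,"fingers":0},{"x":0,"y":0,"z":0,"rx":0,"ry":0,"rz":0,"fingers":0}], squeeze=8)

```text
time: 11.45
ee_pos: [0.4712, 0.0253, 0.0971]
eef_rot: [0.984, 0.035, 0.174, -0.006]
ft_force: [-1.5, 0.3, 1.9]
width: 0.016
```

Emit:
drive_tool(plan=[{"x":0.002,"y":0,"z":-0.007,"rx":0,"ry":0,"rz":0,"fingers":0},{"x":0.0044,"y":0,"z":-0.014,"rx":0,"ry":0,"rz":0,"fingers":0},{"x":0.008,"y":0,"z":-0.0205,"rx":0,"ry":0,"rz":0,"fingers":0},{"x":0.0114,"y":0,"z":-0.0267,"rx":0,"ry":0,"rz":0,"fingers":0},{"x":0.016,"y":0,"z":-0.0325,"rx":0,"ry":0,"rz":0,"fingers":0},{"x":0.0206,"y":0,"z":-0.038,"rx":0,"ry":0,"rz":0,"fingers":0},{"x":0.0255,"y":0,"z":-0.0425,"rx":0,"ry":0,"rz":0,"fingers":0},{"x":0.0308,"y":0,"z":-0.0465,"rx":0,"ry":0,"rz":0,"fingers":0},{"x":0.0318,"y":0,"z":-0.0475,"rx":0,"ry":0,"rz":0,"fingers":0},{"x":0.0318,"y":0,"z":-0.0475,"rx":0,"ry":0,"rz":0,"fingers":0},{"x":0.0318,"y":0,"z":-0.0475,"rx":0,"ry":0,"rz":0,"fingers":0}])

```text
time: 12.82
ee_pos: [0.4847, 0.0264, 0.1523]
eef_rot: [0.984, 0.035, 0.173, -0.006]
ft_force: [0.0, 5.2, -5.3]
width: 0.0159
```

Run:
```python
from h import *
c=viewer.camera('scene')
im=c['color'][150:255,255:395];cv2.imwrite('pics/h.png',cv2.resize(im[:,:,::-1],None,fx=5,fy=5,interpolation=cv2.INTER_CUBIC))
```

```text
(no output)
```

View pics/h.png

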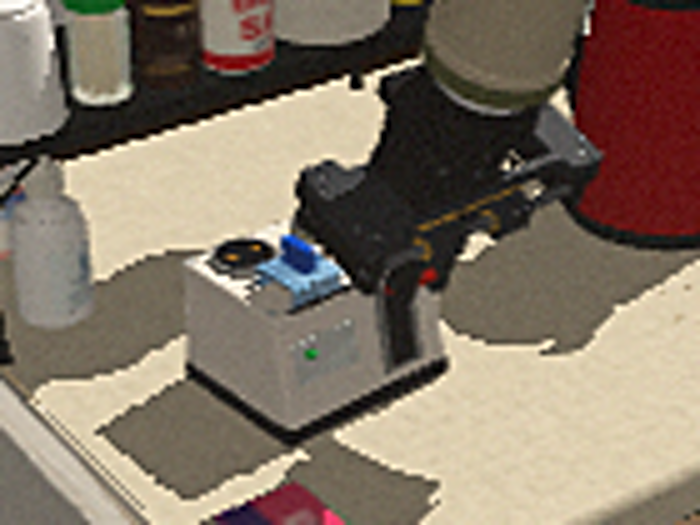

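Emit:
drive_tool(plan=[{"x":0,"y":0,"z":0,"rx":0,"ry":0,"rz":0,"fingers":0.5},{"x":0,"y":0,"z":0,"rx":0,"ry":0,"rz":0,"fingers":0.5},{"x":0,"y":0,"z":0,"rx":0,"ry":0,"rz":0,"fingers":0.5},{"x":0,"y":0,"z":0,"rx":0,"ry":0,"rz":0,"fingers":0.5},{"x":0,"y":0,"z":-0.05,"rx":0,"ry":0,"rz":0,"fingers":0.5},{"x":0,"y":0,"z":-0.1,"rx":0,"ry":0,"rz":0,"fingers":0.5},{"x":0.01,"y":0,"z":-0.12,"rx":0,"ry":-0.028,"rz":0,"fingers":0.5},{"x":0.03,"y":0,"z":-0.12,"rx":0,"ry":-0.0556,"rz":0,"fingers":0.5},{"x":0.03,"y":0,"z":-0.12,"rx":0,"ry":-0.0556,"rz":0,"fingers":0.5},{"x":0.03,"y":0,"z":-0.12,"rx":0,"ry":-0.0556,"rz":0,"fingers":0.5}])

```text
time: 14.12
ee_pos: [0.4717, 0.0255, 0.2749]
eef_rot: [0.999, 0.036, 0.0, -0.001]
ft_force: [0.3, 0.1, -0.3]
width: 0.0435
```

```bash
python3 meas.py i
```

```text
14.175 [0.4713 0.0256 0.2751] yaw [9.974e-01 7.160e-02 7.000e-04] [ 0.3  0.3 -1.1]
red 482 c [0.512  0.0287] [32.6 14. ] 3.9 mean [0.5115 0.0285 0.0961] box min/max [-0.0727 -0.0384] [-0.0401 -0.0244] z 0.083 0.106
rib 474 c [0.5467 0.092 ] [25.  10.6] 5.0 mean [0.5469 0.0913 0.1236] box min/max [-0.0297  0.0239] [-0.0048  0.0346] z 0.117 0.126
cov 1309 c [0.5466 0.092 ] [39.6 39.3] 5.3 mean [0.5468 0.0956 0.1065] box min/max [-0.0375  0.0092] [0.0023 0.0492] z 0.103 0.111
yel 327 c [0.5522 0.0329] [16.9 16.9] 18.2 mean [0.5523 0.0328 0.098 ] box min/max [-0.0241 -0.0387] [-0.0075 -0.0212] z 0.092 0.1
```

View pics/i.png

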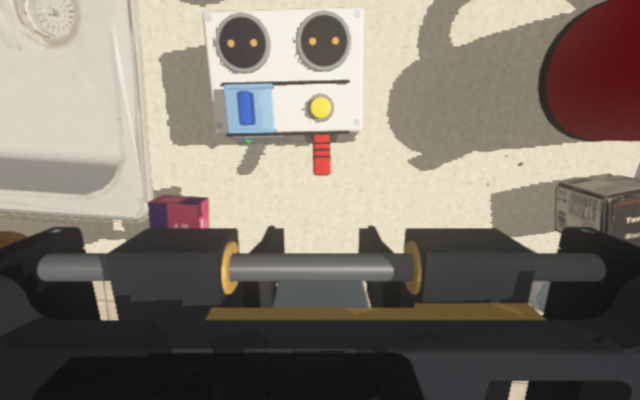

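Emit:
drive_tool(plan=[{"x":0.04,"y":-0.03,"z":0.0,"rx":0,"ry":0,"rz":0,"fingers":0.5},{"x":0.08,"y":-0.061,"z":0.03,"rx":0,"ry":0,"rz":0,"fingers":0.5},{"x":0.08,"y":-0.061,"z":0.06,"rx":0,"ry":0,"rz":0,"fingers":0.5},{"x":0.08,"y":-0.061,"z":0.06,"rx":0,"ry":0,"rz":0,"fingers":0.5},{"x":0.08,"y":-0.061,"z":0.06,"rx":0,"ry":0,"rz":0,"fingers":0.5}])

```text
time: 14.8
ee_pos: [0.5472, 0.0913, 0.2173]
eef_rot: [0.999, 0.035, 0.001, 0.001]
ft_force: [-0.7, -0.3, 0.3]
width: 0.0435
```

Emit:
drive_tool(plan=[{"x":0,"y":0,"z":0.036,"rx":0,"ry":0,"rz":0,"fingers":0.5},{"x":0,"y":0,"z":0.036,"rx":0,"ry":0,"rz":0,"fingers":0.5},{"x":0,"y":0,"z":0.036,"rx":0,"ry":0,"rz":0,"fingers":0.0},{"x":0,"y":0,"z":0.036,"rx":0,"ry":0,"rz":0,"fingers":0.0},{"x":0,"y":0,"z":0.036,"rx":0,"ry":0,"rz":0,"fingers":0.0},{"x":0,"y":0,"z":0.036,"rx":0,"ry":0,"rz":0,"fingers":0.0},{"x":0,"y":0,"z":0.036,"rx":0,"ry":0,"rz":0,"fingers":0.0}], squeeze=10)

```text
time: 15.68
ee_pos: [0.5475, 0.0917, 0.1797]
eef_rot: [0.999, 0.036, 0.0, 0.0]
ft_force: [-0.2, -0.4, 2.5]
width: 0.0101
```

Rib held. Slide shut: 59 mm to go, then 1 mm over.

Emit:
drive_tool(plan=[{"x":0,"y":0.01,"z":0,"rx":0,"ry":0,"rz":0,"fingers":0.0},{"x":0,"y":0.02,"z":0,"rx":0,"ry":0,"rz":0,"fingers":0.0},{"x":0,"y":0.03,"z":0,"rx":0,"ry":0,"rz":0,"fingers":0.0},{"x":0,"y":0.04,"z":0,"rx":0,"ry":0,"rz":0,"fingers":0.0},{"x":0,"y":0.05,"z":0,"rx":0,"ry":0,"rz":0,"fingers":0.0},{"x":0,"y":0.056,"z":0,"rx":0,"ry":0,"rz":0,"fingers":0.0},{"x":0,"y":0.06,"z":0,"rx":0,"ry":0,"rz":0,"fingers":0.0},{"x":0,"y":0.06,"z":0,"rx":0,"ry":0,"rz":0,"fingers":0.0}])

```text
time: 16.68
ee_pos: [0.5527, 0.0322, 0.1798]
eef_rot: [0.999, 0.035, 0.002, -0.001]
ft_force: [8.9, 4.6, -2.7]
width: 0.0099
```

Emit:
drive_tool(plan=[{"x":0,"y":0,"z":0,"rx":0,"ry":0,"rz":0,"fingers":0.4},{"x":0,"y":0,"z":0,"rx":0,"ry":0,"rz":0,"fingers":0.4},{"x":0,"y":0,"z":0,"rx":0,"ry":0,"rz":0,"fingers":0.4},{"x":0,"y":0,"z":-0.04,"rx":0,"ry":0,"rz":0,"fingers":0.4},{"x":0,"y":0,"z":-0.09,"rx":0,"ry":0,"rz":0,"fingers":0.4},{"x":-0.06,"y":0,"z":-0.1,"rx":0,"ry":0,"rz":0,"fingers":0.4},{"x":-0.09,"y":0,"z":-0.1,"rx":0,"ry":0,"rz":0,"fingers":0.4},{"x":-0.09,"y":0,"z":-0.1,"rx":0,"ry":0,"rz":0,"fingers":0.4},{"x":-0.09,"y":0,"z":-0.1,"rx":0,"ry":0,"rz":0,"fingers":0.4}])

```text
time: 17.8
ee_pos: [0.4622, 0.025, 0.2796]
eef_rot: [0.999, 0.035, 0.0, 0.0]
ft_force: [0.4, -0.6, -0.2]
width: 0.0349
```

```bash
python3 meas.py j
python3 - <<'E'
from h import *
c=viewer.camera('top')
for l in ['red_kettle','tea_cube','white_jar','biscuits','small_carton']:
    print(l,[(np.round(x['centre'],3).tolist(),round(x['confidence'],2)) for x in nets.find_in(l,'top')[:1]])
E
```

```text
17.85 [0.4623 0.0252 0.2795] yaw [9.975e-01 7.050e-02 3.000e-04] [ 0.5 -0.4 -0.7]
red 474 c [0.5121 0.0283] [33.3 14.2] 3.9 mean [0.5114 0.0286 0.0961] box min/max [-0.073  -0.0389] [-0.0397 -0.0247] z 0.082 0.107
rib 428 c [0.552  0.0325] [25.4  9.6] 4.2 mean [0.5525 0.0324 0.1242] box min/max [-0.0289 -0.0353] [-0.0035 -0.0257] z 0.117 0.127
cov 1211 c [0.5523 0.0328] [39.5 38.3] 5.6 mean [0.5524 0.038  0.1065] box min/max [-0.036  -0.0488] [ 0.0042 -0.0104] z 0.104 0.109
yel 0
red_kettle []
tea_cube [([0.464, -0.302, 0.081], 0.76)]
white_jar [([0.373, -0.237, 0.094], 0.66)]
biscuits [([0.363, 0.39, 0.0], 0.59)]
small_carton [([0.384, 0.194, 0.037], 0.74)]
```

View pics/j.png

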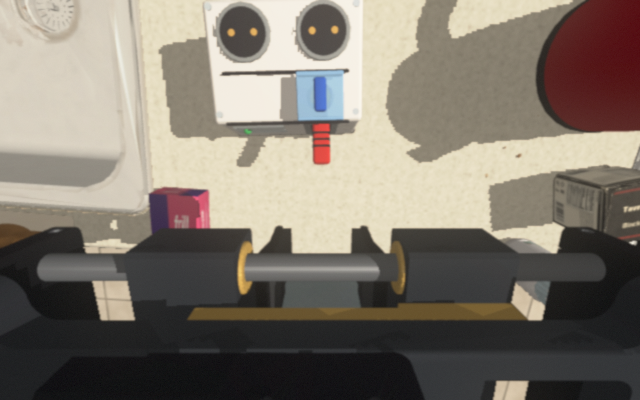

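```bash
python3 -c "
from h import *
print(workorder.close_job())"
```

```text
the job is handed in; nothing more can be done
None
```

The trip test is done and handed in at about 18 s of the 54 s allowed; the hand-in reported no verdict.

I slid the splash cover about 59 mm open and pressed the test button with closed fingers, and the lever dropped by itself. I then pinched the lever, lifted it fully up and released it, and slid the cover shut again by its rib.

- **Lever:** the last wrist picture shows it up and staying there without the gripper, with its extent within 1 mm of what it was at the start.
- **Cover:** the rib stands within about 1 mm of where the button centre was measured, so the cover is shut. The button no longer shows yellow through the see-through cover. I last saw it fully out, at 98 mm, before closing.
- **Bystanders:** the tea carton, jar, biscuits and small carton are all within about 5 mm of their first readings.
- **Kettle:** the network did not find it in the last top picture. The last wrist picture shows it standing, apparently unmoved, and the arm never came near it.
- **Robot:** it stands clear of everything, with only noise on the wrist force.

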